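# Pack two customers' sake sets into their gift boxes

## Task

Pack two sake sets into the wooden gift-box bases: the brown flask with the white and the green cup in the long three-cell box, and the white flask with the brown cup in the short two-cell box. Each piece stands upright on the floor of its own cell, the flask in the larger cell and one cup in each smaller cell (in the long box either cup may take either end). Set the pottery down gently, tip nothing over, and leave the green flask and the blue cup where they stand.

Things in the scene. Friction and masses are not known exactly. Their poses are not given: they have to be found in the camera images.
- brown_flask_center (a point): Dark brown glazed sake flask with a bare clay foot, standing loose: 112 mm tall; belly 62 mm across from 26 to 40 mm above its base, foot 52 mm; straight neck 24 mm across from 72 to 100 mm above its base, lip 29 mm; about 220 g. The point is its centre, on the axis, 56 mm above its base; z up.
- white_flask_center (a point): White glazed sake flask with a bare clay foot, standing loose: 112 mm tall; belly 62 mm across from 26 to 40 mm above its base, foot 52 mm; straight neck 24 mm across from 72 to 100 mm above its base, lip 29 mm; about 220 g. The point is its centre, on the axis, 56 mm above its base; z up.
- green_flask_center (a point): Green glazed sake flask with a bare clay foot, standing loose: 112 mm tall; belly 62 mm across from 26 to 40 mm above its base, foot 52 mm; straight neck 24 mm across from 72 to 100 mm above its base, lip 29 mm; about 220 g. The point is its centre, on the axis, 56 mm above its base; z up. It belongs to neither set and stays where it is.
- white_cup_center (a point): White glazed sake cup with a bare clay foot, open at the top, standing loose among the stock: 56 mm tall, outside 56 mm across at the rim, 53 mm at 24 mm above its base, foot 40 mm across, wall 4 mm, about 110 g. The point is its centre, on the axis, 28 mm above its base and below its rim; z up.
- green_cup_center (a point): Green glazed sake cup with a bare clay foot, open at the top, standing loose among the stock: 56 mm tall, outside 56 mm across at the rim, 53 mm at 24 mm above its base, foot 40 mm across, wall 4 mm, about 110 g. The point is its centre, on the axis, 28 mm above its base and below its rim; z up.
- brown_cup_center (a point): Dark brown glazed sake cup with a bare clay foot, open at the top, standing loose among the stock: 56 mm tall, outside 56 mm across at the rim, 53 mm at 24 mm above its base, foot 40 mm across, wall 4 mm, about 110 g. The point is its centre, on the axis, 28 mm above its base and below its rim; z up.
- blue_cup_center (a point): Dark blue glazed sake cup with a bare clay foot, open at the top, standing loose among the stock: 56 mm tall, outside 56 mm across at the rim, 53 mm at 24 mm above its base, foot 40 mm across, wall 4 mm, about 110 g. The point is its centre, on the axis, 28 mm above its base and below its rim; z up. It belongs to neither set and stays where it is.
- long_box: Pale wood gift-box base, 96 (x) by 262 mm (y), three cells in a row. Origin at the centre of its underside, y along the row, x across, z up. Fixed. Walls and dividers 5 mm thick, 20 mm high overall; floor 5 mm thick. Flask cell in the middle at the origin, 90 mm long; cup cells 76 mm long, centred at y = +88 and -88 mm; all 86 mm across. Fingers that close across the row clear neighbours.
- short_box: Pale wood gift-box base, 96 (x) by 181 mm (y), two cells in a row. Origin at the centre of its underside, y along the row, x across, z up. Fixed. Walls and dividers 5 mm thick, 20 mm high overall; floor 5 mm thick. Flask cell 90 mm long, centred at y = -40.5 mm; cup cell 76 mm long, centred at y = +47.5 mm; both 86 mm across. Fingers that close across the row clear neighbours.
Not all that is in view belongs to the job. Leave any orange or red look-alike of the part that bears blue_cup_center alone.

How it is judged:
At the end, for the whole second after the job is handed in: Both sets stand in their own cells as asked, each piece on the cell floor (height within 5 mm), upright within 0.1 rad, within 20 mm of the cell's centre (cups 15 mm along the row), at rest; the green flask and blue cup are upright and within 20 mm of their start (x of brown_flask_center in the frame of long_box between -0.02 and 0.02 m and y of brown_flask_center in the frame of long_box between -0.02 and 0.02 m and z of brown_flask_center in the frame of long_box between 0.056 and 0.066 m and angle between each of brown_flask_center, white_flask_center, brown_cup_center, green_flask_center, blue_cup_center's own z axis and vertical below 0.1 rad and linear speed of each of brown_flask, white_flask, brown_cup below 0.02 m/s and (((x of white_cup_center in the frame of long_box between -0.02 and 0.02 m and y of white_cup_center in the frame of long_box between 0.073 and 0.103 m and z of white_cup_center in the frame of long_box between 0.028 and 0.038 m and angle between white_cup_center's own z axis and vertical below 0.1 rad and linear speed of white_cup below 0.02 m/s) and (x of green_cup_center in the frame of long_box between -0.02 and 0.02 m and y of green_cup_center in the frame of long_box between -0.103 and -0.073 m and z of green_cup_center in the frame of long_box between 0.028 and 0.038 m and angle between green_cup_center's own z axis and vertical below 0.1 rad and linear speed of green_cup below 0.02 m/s)) or ((x of white_cup_center in the frame of long_box between -0.02 and 0.02 m and y of white_cup_center in the frame of long_box between -0.103 and -0.073 m and z of white_cup_center in the frame of long_box between 0.028 and 0.038 m and angle between white_cup_center's own z axis and vertical below 0.1 rad and linear speed of white_cup below 0.02 m/s) and (x of green_cup_center in the frame of long_box between -0.02 and 0.02 m and y of green_cup_center in the frame of long_box between 0.073 and 0.103 m and z of green_cup_center in the frame of long_box between 0.028 and 0.038 m and angle between green_cup_center's own z axis and vertical below 0.1 rad and linear speed of green_cup below 0.02 m/s))) and x of white_flask_center in the frame of short_box between -0.02 and 0.02 m and y of white_flask_center in the frame of short_box between -0.0605 and -0.0205 m and z of white_flask_center in the frame of short_box between 0.056 and 0.066 m and x of brown_cup_center in the frame of short_box between -0.02 and 0.02 m and y of brown_cup_center in the frame of short_box between 0.0325 and 0.0625 m and z of brown_cup_center in the frame of short_box between 0.028 and 0.038 m and distance of each of green_flask_center, blue_cup_center from where it was at the start of the episode below 0.02 m); the robot touches nothing.
It fails at once if a cup or flask is tipped over (angle between any of brown_flask_center, white_cup_center, green_cup_center, white_flask_center, brown_cup_center, green_flask_center, blue_cup_center's own z axis and vertical above 0.6 rad).
It fails at once if a cup or flask is dropped, or knocked along, instead of being set down gently (faster than 0.6 m/s within 25 mm of its standing height) ((height (world z) of brown_flask_center below 0.081 m and linear speed of brown_flask above 0.6 m/s) or (height (world z) of white_cup_center below 0.053 m and linear speed of white_cup above 0.6 m/s) or (height (world z) of green_cup_center below 0.053 m and linear speed of green_cup above 0.6 m/s) or (height (world z) of white_flask_center below 0.081 m and linear speed of white_flask above 0.6 m/s) or (height (world z) of brown_cup_center below 0.053 m and linear speed of brown_cup above 0.6 m/s) or (height (world z) of green_flask_center below 0.081 m and linear speed of green_flask above 0.6 m/s) or (height (world z) of blue_cup_center below 0.053 m and linear speed of blue_cup above 0.6 m/s)).
It fails at once if the green flask or the blue cup, which are to be left alone, is moved (distance of any of green_flask_center, blue_cup_center from where it was at the start of the episode above 0.03 m).
It also fails if it takes over 128 s, if anything falls off the work surface, if the arm or the gripper's body presses on something with over 40 N, if the wrist force passes 120 N, or if a joint passes its speed limit or range.

## Robot

A 6-joint arm with a two-finger parallel gripper is mounted at the origin on the work surface. World frame = base frame: x ahead of the robot, y to its left, z up, the work surface at z = 0. Lengths are in m, angles in rad, forces in N, time in s.
With the tool pointing down it reaches from about 0.4 to 0.925 m from the base axis. Payload 3.4 kg.
Tool frame: the origin (TCP) lies on the centre line of the jaws, within the pads' length; the fingertips stand 14 mm ahead of it and the grasp point (between the pads) lies 5 mm behind it; z points along the fingers, y is the line along which they close (so a half turn about z gives the same grasp; the last joint's range is limited). The gripper opens to 85 mm and grips with 20 to 120 N. Pads are 22 mm wide; open, the fingers measure 114 mm over their backs; the gripper's body (76 mm by 85 mm) begins 54 mm behind the grasp point. The pads swing forward as they close: fully open they stand 13 mm farther back than shut.
Start: joints at [1.242, 0.307, 1.506, -0, 1.328, -0.073], TCP at [0.146, 0.556, 0.245] pointing down, gripper open.
Joint ranges: [-3.12, 3.12], [-1.05, 2.28], [0.14, 2.33], [-1.42, 4.57], [0.1, 2.73], [-2.68, 2.68]. Speed limits (rad/s): [2.57, 2.57, 3.14, 3.14, 3.14, 3.14].

## Interface

Orientations are given as a 3x3 rotation matrix whose columns are the frame's x, y, z axes.
In Python, from bench import bot, get_image, camera_model, outline_of gives the robot as it stands.
- The arm moves only by the shell command python3 -m pendant 'ROWS' [OPENING]. ROWS is JSON, a list that holds one entry, the list of rows, each a list of 6 numbers: the shift along the tool's x, y, z scaled (see below), then the turn, a rotation vector about the tool's x, y, z scaled (see below). A call has 1 to 20 rows; each row is the pose to reach, as a shift and turn from the pose commanded when the call began, along the tool's axes at that moment; what a row does not reach only later rows make up. The controller multiplies each number of a shift by 0.15 m and each number of a turn by 60 degrees. A row lasts 1/10 s, in which the tool goes at most 50 mm and 8.59 degrees, less where a joint would pass 70% of its speed; a pose out of reach is approached as far as the arm can. A call with a number of a shift or a turn outside -1 to 1 is refused whole. A call with a gripper value outside its range is refused whole. OPENING is the closure in counts, from 0 (fully open) to 255 (shut), set as the call begins (- or left out, the last holds). The fingers move at their own pace and stop on an object; the grip force is fixed at half the most. Time passes only in rows, so rows that repeat a pose let the fingers close. It gives the time, the measured TCP pose, the force, the opening and the grip force at its end, in the units of the state.
- bot.state(): the state, without advancing time (a new reading comes with each control period).
- get_image(name): name is "side" or "top" or "wrist"; returns the picture (400x640x3 uint8, red, green, blue); there is no depth.
- camera_model(name): a dict with "fovy" (degrees; the focal length in pixels is half the picture's height over the tangent of half this angle, whatever the lens; pixels are square), "cx", "cy" (the principal point, pixels), "D" ([k1, k2, p1, p2, k3] as OpenCV has them; the pictures are not rectified), "view" (4x4, takes a point from world to camera coordinates). Camera axes: x right, y up, looking along -z (the intrinsics and any distortion apply to the point x, -y, -z); pixel columns grow to the right and rows downward; lengths in m; the calibration is good to about 2 mm. A picture is of the moment at which its call begins: read the wrist's pose just before it. camera_model takes no time and is no camera call; for the wrist camera it gives the pose at the moment of the call.
- bot.job_done(): hands the job in; it is judged then, once.
Trained networks look in the newest picture that a camera, given by its name, has taken for a name from the list of things; names that differ only in an ending like _2 or _b are one class to them, and where a whole thing is asked for, a point or a joint stands for the part that bears it (a point fixed in the world has none). Each returns a list of dicts, best first, with "p" (0 to 1); they miss things now and then, are a little off and sometimes report something else, mostly with a low value. They report only what shows in the picture. A call takes as long as a camera call. They do not tell look-alikes from the thing itself.
- outline_of(camera, target): "region" (400x640 bool, what is visible of it) and "extent" ([left, top, right, bottom] in pixels, round what is visible of it).
The state is a dict: "clock": time; "joint_positions": joint angles; "joint_velocities": joint speeds; "joint_efforts": joint torques, N m; "tool_pos": TCP position; "ee_rot": TCP orientation; "wrist_force": force on the tool from outside, world axes, zero at the start; "moment": the same for the moment, N m; "opening": finger opening in m; "grip_force": force on a finger pad.
Only numpy, scipy, OpenCV 4.12 (cv2) and the standard library are available. Lean on these libraries where they do the work, as an engineer would, in place of code of your own. Each camera call takes 0.05 s, during which the arm holds its last target. There are 200 camera calls.

## Working session

There is one attempt and no reset: what is moved stays moved. The work goes in short steps, Python scripts to look and compute and a shell command to move; the robot and the scene stay as the last step left them, time stands still between calls to the robot, and variables do not carry over. Pictures are saved under pics/ and viewed, at most 14 in all, crops included, and the job is handed in when it is done.

```bash
ls; mkdir -p pics; python3 - <<'E'
from bench import bot,get_image,camera_model
import cv2
s=bot.state();print(s['clock'],s['tool_pos'],s['ee_rot'],s['opening'])
for n in('top','side'):
    im=get_image(n);cv2.imwrite(f'pics/{n}0.png',im[...,::-1]);m=camera_model(n);print(n,m)
E
```

```text
pics
0.0 [0.14528035 0.55568086 0.24439329] [[-9.67462064e-01  2.53015289e-01 -6.45900964e-04]
 [ 2.53016070e-01  9.67460245e-01 -1.88228531e-03]
 [ 1.48636542e-04 -1.98446296e-03 -9.99998020e-01]] 0.08510439110592112
top {'fovy': 46.75902475506932, 'cx': 316.2126686496769, 'cy': 194.9532247594628, 'D': array([-0.09606122,  0.        ,  0.        ,  0.        ,  0.        ]), 'view': array([[-0.00200628, -0.99999528,  0.002325  , -0.03747077],
       [ 0.99935565, -0.00192167,  0.03584114, -0.48074922],
       [-0.03583651,  0.00239541,  0.9993548 , -1.34378276],
       [ 0.        ,  0.        ,  0.        ,  1.        ]])}
side {'fovy': 55.43270541812103, 'cx': 322.0294151003263, 'cy': 194.05760943312217, 'D': array([-0.08002217,  0.        ,  0.        ,  0.        ,  0.        ]), 'view': array([[ 0.987775  , -0.15493538, -0.01719241, -0.48707965],
       [ 0.12885969,  0.74947459,  0.64937125, -0.07372616],
       [-0.08772531, -0.6436481 ,  0.76027718, -0.97953702],
       [ 0.        ,  0.        ,  0.        ,  1.        ]])}
```

View pics/top0.png

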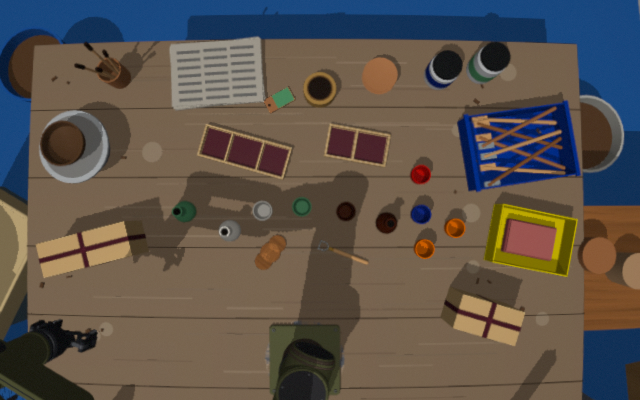

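View pics/side0.png

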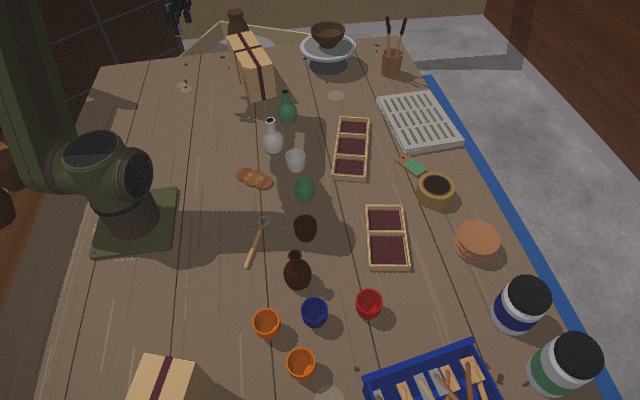

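Top view: green flask (184,211), white flask (229,231), brown flask (386,222). White cup (262,211), green cup (302,206), brown cup (345,211), blue cup (421,214). Look-alikes are the red cup (420,174) and two orange cups (455,228) and (425,248). The long box is at (245,151) and the short box at (357,145).

```bash
cat >h.py <<'E'
import numpy as np,cv2
from scipy.optimize import minimize
from bench import bot,get_image,camera_model,outline_of
def proj(m,P):
    V=m['view'];p=np.asarray(P)@V[:3,:3].T+V[:3,3];p=p*[1,-1,-1]
    f=200/np.tan(np.radians(m['fovy']/2));K=np.array([[f,0,m['cx']],[0,f,m['cy']],[0,0,1.]])
    return cv2.projectPoints(p.reshape(-1,1,3),np.zeros(3),np.zeros(3),K,np.array(m['D']))[0].reshape(-1,2)
a=np.linspace(0,2*np.pi,24,endpoint=False)
def rev(prof): return [np.array([[r*np.cos(t),r*np.sin(t),z] for t in a]) for r,z in prof]
FL=rev([(.026,0),(.031,.026),(.031,.040),(.012,.072),(.012,.1),(.0145,.112)])
CU=rev([(.020,0),(.0265,.024),(.028,.056)])
def boxpts(L): return [np.array([[x,y,z] for x in(-.048,.048) for y in(-L/2,L/2) for z in(0,.02)])]
def parts(o): return [np.vstack(o[i:i+2]) for i in range(max(1,len(o)-1))]
def render(m,o,q):
    c,s=np.cos(q[2]),np.sin(q[2]);R=np.array([[c,-s,0],[s,c,0],[0,0,1]])
    im=np.zeros((400,640),np.uint8)
    for p in parts(o):
        h=cv2.convexHull(np.round(proj(m,p@R.T+[q[0],q[1],0])*16).astype(np.int32))
        cv2.fillConvexPoly(im,h,255,cv2.LINE_AA,4)
    return im/255.
def ground(m,uv,z=.02):
    r=minimize(lambda q:np.sum((proj(m,[[q[0],q[1],z]])[0]-uv)**2),[.5,0],method='Nelder-Mead');return r.x
def obj(n): return FL if 'flask' in n else CU if 'cup' in n else boxpts(.262 if 'long' in n else .181)
def fit(n,masks,q0,yaw):
    o=obj(n)
    def cost(v):
        q=[v[0],v[1],v[2]if yaw else 0];t=0
        for m,k in masks:
            r=render(m,o,q);t+=1-np.minimum(r,k).sum()/np.maximum(r,k).sum()
        return t
    st=np.array(q0 if yaw else q0[:2],float);d=np.array([.012,.012,.08])[:len(st)]
    sx=np.vstack([st]+[st+np.eye(len(st))[i]*d for i in range(len(st))])
    r=minimize(cost,st,method='Nelder-Mead',options=dict(initial_simplex=sx,xatol=1e-4,fatol=1e-4));return r.x,r.fun/len(masks)
E
python3 - <<'E'
from h import *
import json
names=['brown_flask_center','white_flask_center','green_flask_center','white_cup_center','green_cup_center','brown_cup_center','blue_cup_center','long_box','short_box']
get_image('top');get_image('side');M={c:camera_model(c) for c in('top','side')}
out={}
for n in names:
    ms=[];
    for c in('top','side'):
        d=outline_of(c,n);print(n,c,[(round(e['p'],2),[int(v) for v in e['extent']]) for e in d[:5]])
        if d: ms.append((M[c],d[0]['region'].astype(float)))
    k=ms[0][1];uv=np.array([np.nonzero(k)[1].mean(),np.nonzero(k)[0].mean()])
    xy=ground(ms[0][0],uv,.03);box='box'in n
    r=cv2.minAreaRect(np.argwhere(k)[:,::-1].astype(np.float32)) if box else None
    yaws=[0,.25,-.25] if box else [0]
    best=min((fit(n,ms,[*xy,y],box) for y in yaws),key=lambda t:t[1])
    print('   ',best[0].round(4),'1-IoU',round(best[1],3));out[n]=list(best[0])
    for i,(m,kk) in enumerate(ms):
        print('     single',i,[x.round(4) if hasattr(x,'round') else x for x in fit(n,[(m,kk)],[*best[0],0][:3],box)])
json.dump(out,open('pos.json','w'))
E
```

```text
brown_flask_center top []
brown_flask_center side [(0.91, [285, 249, 313, 290])]
    [ 0.4021 -0.2315] 1-IoU 0.123
     single 0 [array([ 0.4021, -0.2315]), np.float64(0.1232)]
white_flask_center top [(0.84, [219, 219, 241, 238])]
white_flask_center side [(0.84, [262, 117, 285, 155])]
    [0.3797 0.2117] 1-IoU 0.125
     single 0 [array([0.3801, 0.2109]), np.float64(0.0954)]
     single 1 [array([0.3801, 0.2183]), np.float64(0.1166)]
green_flask_center top [(0.95, [174, 201, 196, 217])]
green_flask_center side [(0.79, [279, 90, 296, 126])]
    [0.4348 0.3419] 1-IoU 0.159
     single 0 [array([0.4344, 0.3395]), np.float64(0.1728)]
     single 1 [array([0.4351, 0.3474]), np.float64(0.1067)]
white_cup_center top [(0.83, [252, 202, 271, 221])]
white_cup_center side [(0.75, [284, 149, 306, 170])]
    [0.4375 0.1161] 1-IoU 0.118
     single 0 [array([0.4375, 0.1157]), np.float64(0.1632)]
     single 1 [array([0.4375, 0.1168]), np.float64(0.0703)]
green_cup_center top [(0.54, [292, 197, 313, 214])]
green_cup_center side [(0.9, [295, 179, 315, 201])]
    [0.4488 0.0049] 1-IoU 0.157
     sing
[... 652 characters left out ...]
U 0.559
     single 0 [array([ 0.4253, -0.3361]), np.float64(0.1185)]
     single 1 [array([ 0.4253, -0.3361]), np.float64(1.0)]
long_box top [(0.94, [197, 123, 292, 176])]
long_box side [(0.27, [277, 90, 296, 124])]
    [ 0.6087  0.1724 -0.2724] 1-IoU 0.54
     single 0 [array([ 0.6087,  0.1724, -0.2724]), np.float64(0.0795)]
     single 1 [array([ 0.6087,  0.1724, -0.2724]), np.float64(1.0)]
short_box top [(0.57, [328, 124, 388, 166])]
short_box side [(0.74, [363, 202, 413, 271]), (0.61, [285, 147, 304, 172])]
    [ 0.6262 -0.154  -0.1882] 1-IoU 0.088
     single 0 [array([ 0.6273, -0.1585, -0.1983]), np.float64(0.1195)]
     single 1 [array([ 0.6266, -0.1535, -0.1868]), np.float64(0.045)]
```

```bash
python3 - <<'E'
from h import *
import json
P=json.load(open('pos.json'))
def cells(n,yaw,xy,flip):
    L=[(-.131+.005-0.0,-.0),]
    edges={'long_box':[(-.126,-.050),(-.045,.045),(.050,.126)],'short_box':[(-.0855,.0045),(.0095,.0855)]}[n]
    c,s=np.cos(yaw+flip*np.pi),np.sin(yaw+flip*np.pi);R=np.array([[c,-s,0],[s,c,0],[0,0,1]])
    for e in edges: yield np.array([[x,y,.02] for x,y in((-.043,e[0]),(.043,e[0]),(.043,e[1]),(-.043,e[1]))])@R.T+[*xy,0]
tiles=[]
for cam,(x0,y0,w,h),k in(('top',(160,110,280,150),2.8),('side',(240,80,200,260),2.2)):
    im=get_image(cam);m=camera_model(cam);c=cv2.resize(im[y0:y0+h,x0:x0+w],None,fx=k,fy=k,interpolation=cv2.INTER_CUBIC)
    c=np.clip(c.astype(float)*1.6,0,255).astype(np.uint8)
    D=lambda pts,col:cv2.polylines(c,[np.round((proj(m,pts)-[x0,y0]+.5)*k).astype(np.int32)],True,col,1,cv2.LINE_AA)
    for n,v in P.items():
        if 'box' in n:
            for q in cells(n,v[2],v[:2],0): D(q,(0,255,0))
        elif 'blue' not in n:
            o=obj(n); D(o[-1]+[*v,0],(255,255,0)); D(o[0]+[*v,0],(255,0,255))
    tiles.append(c)
cv2.imwrite('pics/ov_top.png',tiles[0][...,::-1]);cv2.imwrite('pics/ov_side.png',tiles[1][...,::-1])
E
```

```text
(no output)
```

View pics/ov_top.png

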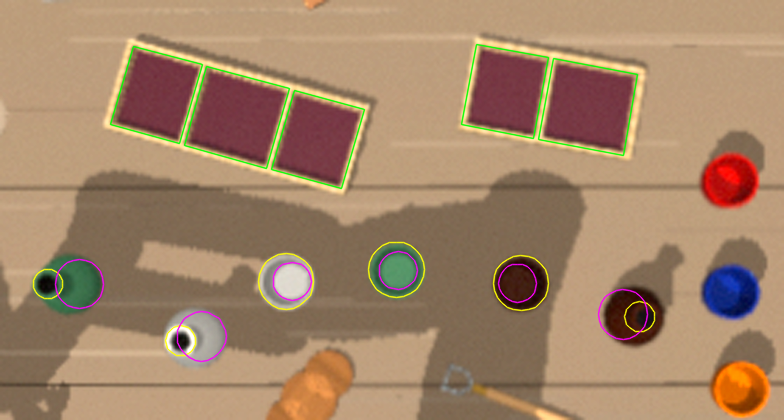

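View pics/ov_side.png

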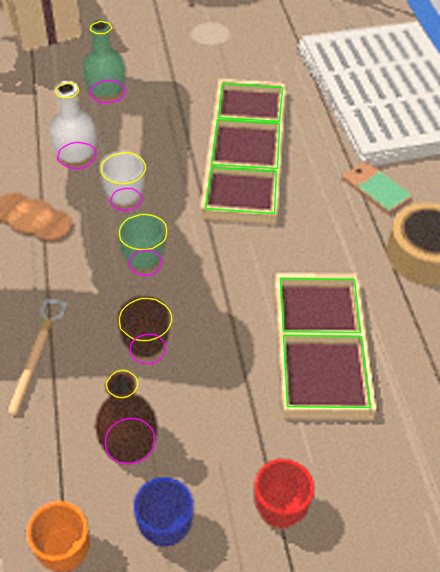

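The overlay fits both views. The target cups and flasks match their descriptions, the large cell of the short box is at its -y end, and the brown flask is a few mm further in -y than fitted. Next I move above the white cup with the tool y axis across the long box.

```bash
cat >go.py <<'E'
# usage: go.py x y z [yaw_of_tool_y]: shift (tool axes, units of .15 m) and turn (units of 60 deg)
import sys
from h import *
s=bot.state();R=np.array(s['ee_rot']);t=np.array([float(v) for v in sys.argv[1:4]])
d=R.T@(t-s['tool_pos'])/.15
yaw=np.arctan2(R[1,1],R[0,1])
print('at',np.round(s['tool_pos'],4),'yaw',round(yaw,4),'clock',round(s['clock'],2),'open',round(s['opening'],4),'shift',d.round(3),end=' ')
if len(sys.argv)>4:
    y=float(sys.argv[4]);c,n=np.cos(y),np.sin(y);T=np.array([[-n,c,0],[c,n,0],[0,0,-1]]).T
    print('turn',(cv2.Rodrigues(R.T@T)[0].ravel()/np.radians(60)).round(3),end='')
print()
E
python3 -m pendant '[[[-0.3,-0.26,0,0,0,0.3],[-0.6,-0.52,0,0,0,0.6],[-0.876,-0.781,0,0,0,0.9],[-0.876,-0.781,0,0,0,1],[-0.876,-0.781,0,0,0,1],[-0.876,-0.781,0,0,0,1],[-0.876,-0.781,0,0,0,1],[-0.876,-0.781,0,0,0,1]]]' 0
python3 -m pendant '[[[-0.3,0.1,0,0,0,0.15],[-0.6,0.2,0,0,0,0.3],[-1,0.37,0,0,0,0.515],[-1,0.37,0,0,0,0.515],[-1,0.37,0,0,0,0.515]]]'
python3 go.py .4375 .1161 .20 -.2724
```

```text
clock: 2.0
tool_pos: [0.2432, 0.4096, 0.2455]
ee_rot: [[-0.264, 0.965, 0.0], [0.965, 0.264, 0.0], [0.0, 0.0, -1.0]]
wrist_force: [-0.2, -0.6, 0.7]
opening: 0.0857
grip_force: 0.0
clock: 2.5
tool_pos: [0.3375, 0.2782, 0.2454]
ee_rot: [[0.269, 0.963, 0.001], [0.963, -0.269, -0.0], [-0.0, 0.001, -1.0]]
wrist_force: [-0.4, 0.2, 0.4]
opening: 0.0851
grip_force: 0.0
at [0.3375 0.2782 0.2454] yaw -0.2726 clock 2.5 open 0.0851 shift [-0.861  0.933  0.304] turn [ 0.001  0.    -0.   ]
```

```bash

python3 -m pendant '[[[-0.29,0.31,0.1,0,0,0],[-0.58,0.62,0.2,0,0,0],[-0.86,0.93,0.3,0,0,0],[-0.86,0.93,0.3,0,0,0],[-0.86,0.93,0.3,0,0,0]]]'
cat >wf.py <<'E'
# refine an object with the wrist camera: wf.py name [x y]
import sys,json
from h import *
n=sys.argv[1];im=get_image('wrist');m=camera_model('wrist');d=outline_of('wrist',n)
if len(sys.argv)>4: cv2.imwrite(sys.argv[4],im[...,::-1])
q0=[float(v) for v in sys.argv[2:4]]
for e in d[:4]:
    k=e['region'].astype(float);r=fit(n,[(m,k)],[*q0,0],False)
    print(n,round(e['p'],2),np.round(e['extent']),'->',r[0].round(4),'1-IoU',round(r[1],3))
E
python3 wf.py white_cup_center .4375 .1161 pics/w1.png
```

```text
clock: 3.0
tool_pos: [0.4383, 0.1152, 0.1993]
ee_rot: [[0.268, 0.963, 0.0], [0.963, -0.268, -0.002], [-0.001, 0.0, -1.0]]
wrist_force: [-0.3, 0.7, -0.6]
opening: 0.0855
grip_force: 0.0
white_cup_center 0.58 [284. 154. 350. 219.] -> [0.4355 0.1201] 1-IoU 0.063
white_cup_center 0.16 [328. 254. 389. 327.] -> [0.4375 0.1161] 1-IoU 1.0
```

View pics/w1.png

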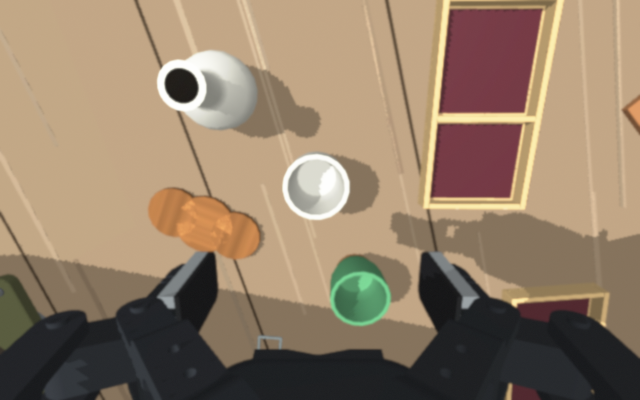

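```bash
python3 go.py .436 .1185 .033
```

```text
at [0.436  0.1182 0.1999] yaw -0.2705 clock 3.1 open 0.0852 shift [2.000e-03 1.000e-03 1.113e+00]
```

```bash

python3 -m pendant '[[[0,0,0.2,0,0,0],[0,0,0.4,0,0,0],[0,0,0.6,0,0,0],[0,0,0.75,0,0,0],[0,0,0.85,0,0,0],[0,0,0.95,0,0,0],[0,0,1,0,0,0]]]'
python3 -m pendant '[[[0,0,0.06,0,0,0],[0,0,0.11,0,0,0],[0,0,0.11,0,0,0],[0,0,0.11,0,0,0]]]'
python3 -m pendant '[[[0,0,0,0,0,0],[0,0,0,0,0,0],[0,0,0,0,0,0],[0,0,0,0,0,0],[0,0,0,0,0,0],[0,0,0,0,0,0],[0,0,0,0,0,0],[0,0,0,0,0,0]]]' 140
python3 go.py .436 .1185 .033
```

```text
clock: 3.8
tool_pos: [0.4347, 0.12, 0.0496]
ee_rot: [[0.264, 0.965, -0.002], [0.965, -0.264, 0.0], [-0.0, -0.002, -1.0]]
wrist_force: [0.8, -0.1, 0.1]
opening: 0.0854
grip_force: 0.0
clock: 4.2
tool_pos: [0.4361, 0.1182, 0.034]
ee_rot: [[0.268, 0.963, 0.0], [0.963, -0.268, 0.0], [0.0, 0.0, -1.0]]
wrist_force: [-0.4, 0.3, 0.7]
opening: 0.0853
grip_force: 0.0
clock: 5.0
tool_pos: [0.4366, 0.118, 0.0347]
ee_rot: [[0.268, 0.963, 0.002], [0.963, -0.268, 0.0], [0.001, 0.002, -1.0]]
wrist_force: [-0.3, -0.5, 5.9]
opening: 0.0547
grip_force: 61.7
at [0.4366 0.118  0.0347] yaw -0.2718 clock 5.0 open 0.0547 shift [ 0.002 -0.005  0.011]
```

```bash

python3 -m pendant '[[[0,0,-0.1,0,0,0],[0,0,-0.25,0,0,0],[0,0,-0.45,0,0,0],[0,0,-0.6,0,0,0],[0,0,-0.6,0,0,0],[0,0,-0.6,0,0,0]]]'
python3 go.py .6324 .2571 .125 -.2724
```

```text
clock: 5.6
tool_pos: [0.4361, 0.118, 0.124]
ee_rot: [[0.268, 0.963, 0.001], [0.963, -0.268, 0.0], [0.001, 0.001, -1.0]]
wrist_force: [0.7, 0.1, -1.8]
opening: 0.0549
grip_force: 63.5
at [0.4361 0.118  0.124 ] yaw -0.2717 clock 5.6 open 0.0549 shift [ 1.245  1.012 -0.005] turn [ 0.001 -0.     0.001]
```

```bash

python3 -m pendant '[[[0.1,0.08,0,0,0,0],[0.3,0.24,0,0,0,0],[0.5,0.4,0,0,0,0],[0.7,0.57,0,0,0,0],[0.9,0.73,0,0,0,0],[1,0.81,0,0,0,0]]]'
python3 -m pendant '[[[0.15,0.12,0,0,0,0],[0.22,0.18,0,0,0,0],[0.245,0.2,0,0,0,0],[0.245,0.2,0,0,0,0],[0.245,0.2,0,0,0,0]]]'
python3 go.py .6324 .2571 .045 -.2724
```

```text
clock: 6.2
tool_pos: [0.5954, 0.2317, 0.1214]
ee_rot: [[0.268, 0.963, -0.001], [0.963, -0.268, 0.0], [0.0, -0.001, -1.0]]
wrist_force: [0.1, 0.3, -1.0]
opening: 0.0545
grip_force: 63.5
clock: 6.7
tool_pos: [0.6304, 0.2565, 0.1225]
ee_rot: [[0.268, 0.963, -0.003], [0.963, -0.268, -0.001], [-0.002, -0.003, -1.0]]
wrist_force: [0.9, -0.5, -1.4]
opening: 0.0546
grip_force: 63.5
at [0.6304 0.2565 0.1225] yaw -0.2717 clock 6.7 open 0.0546 shift [0.008 0.013 0.516] turn [-0.003  0.002  0.001]
```

```bash

python3 -m pendant '[[[0.003,0.005,0.1,0,0,0],[0.005,0.01,0.25,0,0,0],[0.005,0.01,0.38,0,0,0],[0.005,0.01,0.46,0,0,0],[0.005,0.01,0.5,0,0,0],[0.005,0.01,0.52,0,0,0],[0.005,0.01,0.52,0,0,0]]]'
python3 -m pendant '[[[0,0,0.01,0,0,0],[0,0,0.02,0,0,0],[0,0,0.025,0,0,0],[0,0,0.025,0,0,0]]]'
python3 go.py .6324 .2571 .040 -.2724
```

```text
clock: 7.4
tool_pos: [0.6338, 0.2576, 0.0458]
ee_rot: [[0.268, 0.963, 0.0], [0.963, -0.268, 0.0], [0.0, 0.0, -1.0]]
wrist_force: [-0.1, -0.3, -0.0]
opening: 0.0547
grip_force: 63.5
clock: 7.8
tool_pos: [0.6338, 0.2577, 0.0423]
ee_rot: [[0.268, 0.963, 0.0], [0.963, -0.268, 0.0], [0.0, 0.0, -1.0]]
wrist_force: [0.4, -0.1, -1.2]
opening: 0.0549
grip_force: 63.5
at [0.6338 0.2577 0.0423] yaw -0.2715 clock 7.8 open 0.0549 shift [-0.006 -0.008  0.015] turn [ 0.    -0.     0.001]
```

```bash

python3 -m pendant '[[[0,0,0.008,0,0,0],[0,0,0.014,0,0,0],[0,0,0.014,0,0,0],[0,0,0.014,0,0,0]]]'
python3 go.py .6324 .2571 .040 -.2724
```

```text
clock: 8.2
tool_pos: [0.6337, 0.2576, 0.0399]
ee_rot: [[0.268, 0.963, -0.0], [0.963, -0.268, -0.0], [-0.0, -0.0, -1.0]]
wrist_force: [-0.7, 0.3, -0.8]
opening: 0.0545
grip_force: 63.6
at [0.6337 0.2576 0.0399] yaw -0.2716 clock 8.2 open 0.0545 shift [-0.006 -0.007 -0.001] turn [-0.     0.     0.001]
```

```bash

python3 -m pendant '[[[0,0,0.008,0,0,0],[0,0,0.008,0,0,0],[0,0,0.008,0,0,0]]]'
python3 -m pendant '[[[0,0,0,0,0,0],[0,0,0,0,0,0],[0,0,0,0,0,0],[0,0,0,0,0,0]]]' 45
python3 -m pendant '[[[0,0,-0.05,0,0,0],[0,0,-0.15,0,0,0],[0,0,-0.35,0,0,0],[0,0,-0.6,0,0,0],[0,0,-0.8,0,0,0],[0,0,-0.95,0,0,0],[0,0,-1,0,0,0],[0,0,-1,0,0,0]]]'
python3 wf.py white_cup_center .6337 .2576 pics/w2.png
python3 wf.py green_cup_center .449 .005
python3 go.py .449 .005 .19 -.2724
```

```text
clock: 8.5
tool_pos: [0.6338, 0.2578, 0.0398]
ee_rot: [[0.268, 0.963, 0.001], [0.963, -0.268, 0.0], [0.0, 0.0, -1.0]]
wrist_force: [-1.9, 0.7, 4.9]
opening: 0.0546
grip_force: 63.8
clock: 8.9
tool_pos: [0.6336, 0.2576, 0.0385]
ee_rot: [[0.268, 0.963, -0.0], [0.963, -0.268, -0.0], [-0.0, -0.0, -1.0]]
wrist_force: [-0.4, -0.5, -0.3]
opening: 0.0708
grip_force: 0.0
clock: 9.7
tool_pos: [0.6346, 0.2579, 0.1912]
ee_rot: [[0.268, 0.963, 0.004], [0.963, -0.268, 0.001], [0.002, 0.003, -1.0]]
wrist_force: [0.8, 0.0, 0.3]
opening: 0.0705
grip_force: 0.0
white_cup_center 0.91 [285. 158. 351. 230.] -> [0.6329 0.2568] 1-IoU 0.023
at [0.6326 0.2573 0.1869] yaw -0.2715 clock 9.9 open 0.0701 shift [-1.949 -0.728 -0.015] turn [-0.003  0.002  0.001]
```

View pics/w2.png

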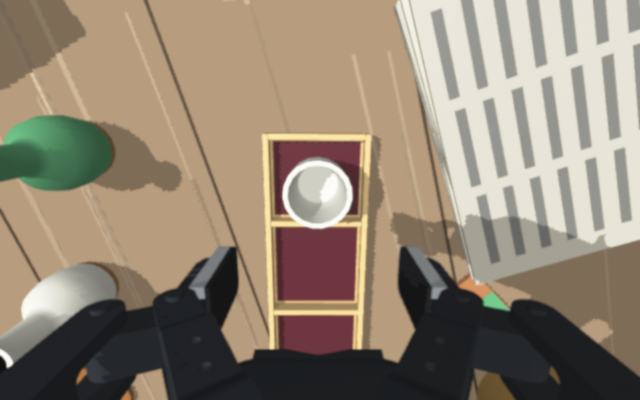

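White cup stands centred in the end cell at (318,192). Green cup next.

```bash

python3 -m pendant '[[[-0.2,-0.07,0,0,0,0],[-0.5,-0.18,0,0,0,0],[-0.8,-0.3,0,0,0,0],[-1,-0.37,0,0,0,0]]]' 0
python3 -m pendant '[[[-0.3,-0.12,0,0,0,0],[-0.6,-0.23,0,0,0,0],[-0.85,-0.32,0,0,0,0],[-0.95,-0.36,0,0,0,0],[-0.95,-0.36,0,0,0,0],[-0.95,-0.36,0,0,0,0]]]'
python3 wf.py green_cup_center .449 .005
python3 go.py .449 .005 .034 -.2724
```

```text
clock: 10.3
tool_pos: [0.5363, 0.1259, 0.1868]
ee_rot: [[0.268, 0.963, -0.005], [0.963, -0.268, -0.002], [-0.003, -0.005, -1.0]]
wrist_force: [0.4, 0.9, 0.5]
opening: 0.0853
grip_force: 0.0
clock: 10.9
tool_pos: [0.4506, 0.0056, 0.1886]
ee_rot: [[0.269, 0.963, 0.001], [0.963, -0.269, 0.001], [0.001, 0.0, -1.0]]
wrist_force: [0.2, 0.2, 0.7]
opening: 0.0855
grip_force: 0.0
green_cup_center 0.93 [281. 154. 348. 226.] -> [0.4484 0.007 ] 1-IoU 0.06
at [0.4511 0.0061 0.1887] yaw -0.2708 clock 11.0 open 0.0857 shift [-0.011 -0.013  1.031] turn [ 0.001 -0.001  0.002]
```

```bash

python3 -m pendant '[[[0,-0.01,0.2,0,0,0],[0,-0.01,0.45,0,0,0],[0,-0.01,0.7,0,0,0],[0,-0.01,0.85,0,0,0],[0,-0.01,0.95,0,0,0],[0,-0.01,1,0,0,0],[0,-0.01,1,0,0,0]]]'
python3 -m pendant '[[[0,0,0.03,0,0,0],[0,0,0.03,0,0,0],[0,0,0.03,0,0,0]]]'
python3 -m pendant '[[[0,0,0,0,0,0],[0,0,0,0,0,0],[0,0,0,0,0,0],[0,0,0,0,0,0],[0,0,0,0,0,0],[0,0,0,0,0,0],[0,0,0,0,0,0]]]' 140
python3 -m pendant '[[[0,0,-0.1,0,0,0],[0,0,-0.25,0,0,0],[0,0,-0.45,0,0,0],[0,0,-0.6,0,0,0],[0,0,-0.6,0,0,0],[0,0,-0.6,0,0,0]]]'
python3 go.py .585 .0877 .124 -.2724
```

```text
clock: 11.7
tool_pos: [0.4485, 0.0064, 0.0377]
ee_rot: [[0.267, 0.964, -0.002], [0.964, -0.267, 0.0], [-0.0, -0.002, -1.0]]
wrist_force: [-0.3, -0.1, -0.5]
opening: 0.0854
grip_force: 0.0
clock: 12.0
tool_pos: [0.4489, 0.0057, 0.0348]
ee_rot: [[0.268, 0.963, 0.001], [0.963, -0.268, -0.0], [0.0, 0.001, -1.0]]
wrist_force: [-0.5, -0.7, 0.0]
opening: 0.0854
grip_force: 0.0
clock: 12.7
tool_pos: [0.4485, 0.0056, 0.035]
ee_rot: [[0.268, 0.963, 0.001], [0.963, -0.268, -0.0], [0.0, 0.001, -1.0]]
wrist_force: [-1.5, 0.3, 6.2]
opening: 0.0533
grip_force: 61.7
clock: 13.3
tool_pos: [0.4482, 0.0056, 0.1244]
ee_rot: [[0.268, 0.963, 0.001], [0.963, -0.268, -0.0], [0.0, 0.001, -1.0]]
wrist_force: [-1.1, -0.7, -1.8]
opening: 0.053
grip_force: 63.3
at [0.4482 0.0056 0.1244] yaw -0.2716 clock 13.3 open 0.053 shift [0.772 0.731 0.003] turn [ 0.001 -0.     0.001]
```

```bash

python3 -m pendant '[[[0.08,0.07,0,0,0,0],[0.25,0.23,0,0,0,0],[0.42,0.4,0,0,0,0],[0.6,0.57,0,0,0,0],[0.72,0.68,0,0,0,0],[0.77,0.73,0,0,0,0],[0.77,0.73,0,0,0,0],[0.77,0.73,0,0,0,0]]]'
python3 -m pendant '[[[0,0,0.1,0,0,0],[0,0,0.25,0,0,0],[0,0,0.38,0,0,0],[0,0,0.46,0,0,0],[0,0,0.5,0,0,0],[0,0,0.52,0,0,0],[0,0,0.52,0,0,0]]]'
python3 go.py .585 .0877 .040 -.2724
```

```text
clock: 14.1
tool_pos: [0.5831, 0.0873, 0.1229]
ee_rot: [[0.268, 0.963, -0.004], [0.963, -0.268, -0.001], [-0.002, -0.003, -1.0]]
wrist_force: [0.3, 0.1, -1.7]
opening: 0.0533
grip_force: 63.2
clock: 14.8
tool_pos: [0.5848, 0.0874, 0.0465]
ee_rot: [[0.268, 0.963, 0.0], [0.963, -0.268, -0.0], [0.0, 0.0, -1.0]]
wrist_force: [0.5, 0.3, -1.5]
opening: 0.053
grip_force: 63.3
at [0.5848 0.0874 0.0465] yaw -0.2717 clock 14.8 open 0.053 shift [0.003 0.001 0.043] turn [ 0.    -0.     0.001]
```

```bash

python3 -m pendant '[[[0,0,0.015,0,0,0],[0,0,0.025,0,0,0],[0,0,0.035,0,0,0],[0,0,0.042,0,0,0],[0,0,0.047,0,0,0],[0,0,0.047,0,0,0]]]'

```

```text
clock: 15.4
tool_pos: [0.5849, 0.0876, 0.04]
ee_rot: [[0.268, 0.963, 0.001], [0.963, -0.268, 0.0], [0.0, 0.001, -1.0]]
wrist_force: [-1.5, -0.0, 4.0]
opening: 0.0532
grip_force: 63.7
```

```bash

python3 -m pendant '[[[0,0,0,0,0,0],[0,0,0,0,0,0],[0,0,0,0,0,0],[0,0,0,0,0,0]]]' 45
python3 -m pendant '[[[0,0,-0.05,0,0,0],[0,0,-0.15,0,0,0],[0,0,-0.35,0,0,0],[0,0,-0.6,0,0,0],[0,0,-0.8,0,0,0],[0,0,-0.95,0,0,0],[0,0,-1,0,0,0],[0,0,-1,0,0,0]]]'
python3 wf.py green_cup_center .585 .0877
python3 go.py .402 -.234 .21 -.2724
```

```text
clock: 15.8
tool_pos: [0.5848, 0.0875, 0.0391]
ee_rot: [[0.268, 0.963, -0.0], [0.963, -0.268, -0.0], [-0.0, -0.0, -1.0]]
wrist_force: [0.7, 0.1, 0.9]
opening: 0.0705
grip_force: 0.0
clock: 16.6
tool_pos: [0.5855, 0.0876, 0.1906]
ee_rot: [[0.268, 0.963, 0.003], [0.963, -0.268, 0.0], [0.001, 0.003, -1.0]]
wrist_force: [-0.5, -1.0, -0.5]
opening: 0.0701
grip_force: 0.0
green_cup_center 0.61 [281. 157. 352. 226.] -> [0.5828 0.088 ] 1-IoU 0.029
at [0.5839 0.0874 0.1882] yaw -0.2715 clock 16.7 open 0.0701 shift [-2.39  -0.594 -0.143] turn [-0.002  0.001  0.001]
```

```bash

python3 -m pendant '[[[-0.2,-0.05,-0.05,0,0,0],[-0.5,-0.12,-0.14,0,0,0],[-0.8,-0.2,-0.14,0,0,0],[-1,-0.25,-0.14,0,0,0]]]' 0
python3 -m pendant '[[[-0.3,-0.07,0,0,0,0],[-0.6,-0.15,0,0,0,0],[-0.8,-0.2,0,0,0,0],[-0.9,-0.22,0,0,0,0]]]'
python3 -m pendant '[[[-0.25,-0.06,0,0,0,0],[-0.4,-0.1,0,0,0,0],[-0.49,-0.124,0,0,0,0],[-0.49,-0.124,0,0,0,0],[-0.49,-0.124,0,0,0,0]]]'
python3 wf.py brown_flask_center .402 -.234 pics/w3.png
python3 go.py .402 -.234 .085 -.2724
```

```text
clock: 17.1
tool_pos: [0.5057, -0.0485, 0.2086]
ee_rot: [[0.268, 0.963, -0.004], [0.963, -0.268, -0.0], [-0.001, -0.004, -1.0]]
wrist_force: [0.2, -0.3, -0.7]
opening: 0.085
grip_force: 0.0
clock: 17.5
tool_pos: [0.4376, -0.1696, 0.2084]
ee_rot: [[0.271, 0.963, -0.004], [0.963, -0.271, 0.001], [-0.0, -0.004, -1.0]]
wrist_force: [-0.1, 0.8, 0.3]
opening: 0.0852
grip_force: 0.0
clock: 18.0
tool_pos: [0.4022, -0.2333, 0.209]
ee_rot: [[0.269, 0.963, -0.002], [0.963, -0.269, 0.002], [0.001, -0.002, -1.0]]
wrist_force: [0.5, 0.6, 0.1]
opening: 0.0854
grip_force: 0.0
brown_flask_center 0.59 [284. 148. 351. 228.] -> [ 0.4017 -0.2353] 1-IoU 0.049
at [ 0.4028 -0.233   0.2095] yaw -0.271 clock 18.1 open 0.0856 shift [-0.008 -0.002  0.83 ] turn [-0.001 -0.001  0.001]
```

View pics/w3.png

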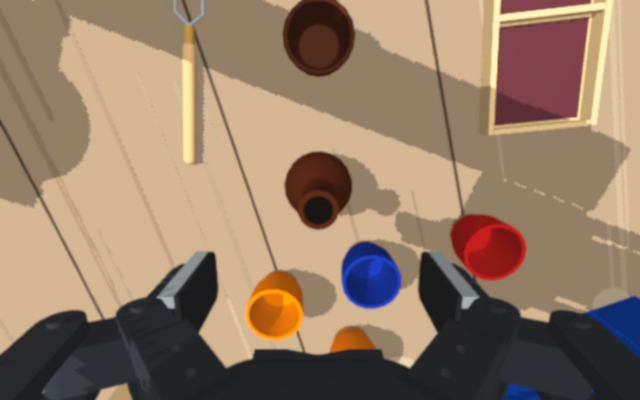

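Brown flask confirmed at (318,190), between the brown cup and the blue cup, and the mouth is at (318,210).

```bash

python3 -m pendant '[[[-0.01,-0.005,0.1,0,0,0],[-0.01,-0.005,0.25,0,0,0],[-0.01,-0.005,0.45,0,0,0],[-0.01,-0.005,0.62,0,0,0],[-0.01,-0.005,0.75,0,0,0],[-0.01,-0.005,0.82,0,0,0],[-0.01,-0.005,0.82,0,0,0],[-0.01,-0.005,0.82,0,0,0]]]'
python3 -m pendant '[[[0,0,0,0,0,0],[0,0,0,0,0,0],[0,0,0,0,0,0],[0,0,0,0,0,0],[0,0,0,0,0,0],[0,0,0,0,0,0],[0,0,0,0,0,0],[0,0,0,0,0,0],[0,0,0,0,0,0],[0,0,0,0,0,0],[0,0,0,0,0,0]]]' 230
python3 go.py .4018 -.2345 .085 -.2724
```

```text
clock: 18.9
tool_pos: [0.4023, -0.235, 0.0875]
ee_rot: [[0.267, 0.964, 0.0], [0.964, -0.267, -0.0], [-0.0, 0.0, -1.0]]
wrist_force: [-0.2, 0.4, 0.2]
opening: 0.0855
grip_force: 0.0
clock: 20.0
tool_pos: [0.4019, -0.2354, 0.0881]
ee_rot: [[0.268, 0.963, 0.001], [0.963, -0.268, -0.001], [-0.0, 0.001, -1.0]]
wrist_force: [-1.1, -0.0, 7.3]
opening: 0.0249
grip_force: 56.4
at [ 0.4019 -0.2354  0.0881] yaw -0.2716 clock 20.0 open 0.0249 shift [ 0.006 -0.002  0.02 ] turn [0.001 0.    0.001]
```

```bash

python3 -m pendant '[[[0,0,-0.06,0,0,0],[0,0,-0.16,0,0,0],[0,0,-0.3,0,0,0],[0,0,-0.45,0,0,0],[0,0,-0.6,0,0,0],[0,0,-0.7,0,0,0],[0,0,-0.75,0,0,0],[0,0,-0.75,0,0,0]]]'
python3 go.py .6087 .1724 .20 -.2724
```

```text
clock: 20.8
tool_pos: [0.4021, -0.2355, 0.2007]
ee_rot: [[0.268, 0.963, 0.002], [0.963, -0.268, -0.001], [-0.001, 0.002, -1.0]]
wrist_force: [-0.2, -0.1, -1.3]
opening: 0.0252
grip_force: 57.9
at [ 0.4021 -0.2355  0.2007] yaw -0.2715 clock 20.8 open 0.0252 shift [2.989 0.598 0.004] turn [0.002 0.001 0.001]
```

```bash

python3 -m pendant '[[[0.06,0.01,0,0,0,0],[0.18,0.035,0,0,0,0],[0.36,0.07,0,0,0,0],[0.56,0.11,0,0,0,0],[0.78,0.155,0,0,0,0],[1,0.2,0,0,0,0]]]'
python3 -m pendant '[[[0.22,0.045,0,0,0,0],[0.44,0.09,0,0,0,0],[0.66,0.13,0,0,0,0],[0.88,0.175,0,0,0,0],[1,0.2,0,0,0,0]]]'
python3 -m pendant '[[[0.22,0.045,0,0,0,0],[0.44,0.09,0,0,0,0],[0.64,0.13,0,0,0,0],[0.8,0.16,0,0,0,0],[0.92,0.185,0,0,0,0],[0.97,0.194,0,0,0,0],[0.99,0.198,0,0,0,0],[0.99,0.198,0,0,0,0],[0.99,0.198,0,0,0,0],[0.99,0.198,0,0,0,0]]]'
python3 go.py .6087 .1724 .0931 -.2724
python3 -c "
from h import *
im=get_image('wrist');cv2.imwrite('pics/w4.png',im[...,::-1])"
```

```text
clock: 21.4
tool_pos: [0.4703, -0.0967, 0.1983]
ee_rot: [[0.269, 0.963, -0.003], [0.963, -0.269, 0.001], [0.0, -0.003, -1.0]]
wrist_force: [-0.3, -0.2, -2.2]
opening: 0.0253
grip_force: 57.9
clock: 21.9
tool_pos: [0.5401, 0.041, 0.1982]
ee_rot: [[0.267, 0.964, -0.002], [0.964, -0.267, 0.001], [0.001, -0.002, -1.0]]
wrist_force: [0.2, -0.3, -1.9]
opening: 0.0255
grip_force: 57.9
clock: 22.9
tool_pos: [0.608, 0.1718, 0.1998]
ee_rot: [[0.269, 0.963, -0.0], [0.963, -0.269, -0.0], [-0.0, -0.0, -1.0]]
wrist_force: [0.6, 0.0, -1.9]
opening: 0.0252
grip_force: 57.9
at [0.608  0.1718 0.1998] yaw -0.2726 clock 22.9 open 0.0252 shift [0.006 0.004 0.712] turn [-0.  0. -0.]
```

View pics/w4.png

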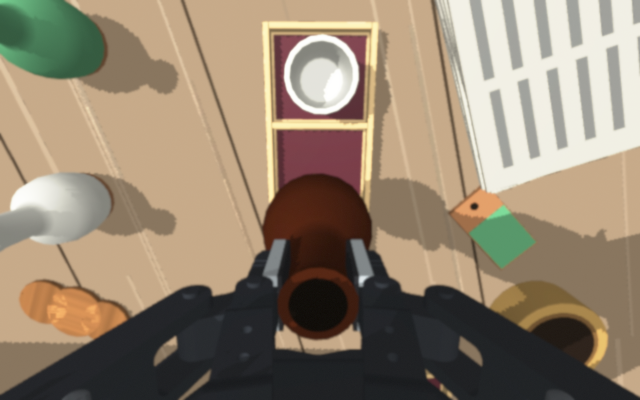

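The flask hangs upright between the pads over the middle cell, so I lower it.

```bash

python3 -m pendant '[[[0.005,0.004,0.06,0,0,0],[0.005,0.004,0.18,0,0,0],[0.005,0.004,0.32,0,0,0],[0.005,0.004,0.46,0,0,0],[0.005,0.004,0.57,0,0,0],[0.005,0.004,0.64,0,0,0],[0.005,0.004,0.67,0,0,0],[0.005,0.004,0.68,0,0,0],[0.005,0.004,0.69,0,0,0],[0.005,0.004,0.70,0,0,0],[0.005,0.004,0.71,0,0,0],[0.005,0.004,0.71,0,0,0],[0.005,0.004,0.71,0,0,0]]]'
python3 -m pendant '[[[0,0,0.007,0,0,0],[0,0,0.007,0,0,0],[0,0,0.007,0,0,0]]]'

```

```text
clock: 24.25
tool_pos: [0.6092, 0.1735, 0.0935]
ee_rot: [[0.268, 0.963, 0.0], [0.963, -0.268, 0.0], [0.0, 0.0, -1.0]]
wrist_force: [0.8, 0.2, -0.8]
opening: 0.0254
grip_force: 57.9
clock: 24.55
tool_pos: [0.6095, 0.1736, 0.0931]
ee_rot: [[0.268, 0.963, 0.001], [0.963, -0.268, 0.0], [0.001, 0.001, -1.0]]
wrist_force: [-1.8, 0.9, 5.4]
opening: 0.0252
grip_force: 57.3
```

```bash

python3 -m pendant '[[[0,0,0,0,0,0],[0,0,0,0,0,0],[0,0,0,0,0,0],[0,0,0,0,0,0],[0,0,0,0,0,0],[0,0,0,0,0,0]]]' 45
python3 -m pendant '[[[0,0,-0.05,0,0,0],[0,0,-0.15,0,0,0],[0,0,-0.35,0,0,0],[0,0,-0.6,0,0,0],[0,0,-0.78,0,0,0],[0,0,-0.8,0,0,0],[0,0,-0.8,0,0,0]]]'
python3 wf.py brown_flask_center .609 .1735
python3 go.py .38 .213 .21 -.2724
```

```text
clock: 25.15
tool_pos: [0.6091, 0.1734, 0.092]
ee_rot: [[0.268, 0.963, -0.0], [0.963, -0.268, -0.0], [-0.0, -0.0, -1.0]]
wrist_force: [0.2, -0.4, -0.3]
opening: 0.0703
grip_force: 0.0
clock: 25.85
tool_pos: [0.6096, 0.1735, 0.2135]
ee_rot: [[0.268, 0.963, 0.003], [0.963, -0.268, 0.001], [0.001, 0.002, -1.0]]
wrist_force: [0.5, 0.4, 0.1]
opening: 0.0707
grip_force: 0.0
brown_flask_center 0.83 [282. 150. 348. 226.] -> [0.6069 0.1725] 1-IoU 0.02
at [0.6081 0.1732 0.211 ] yaw -0.2716 clock 25.95 open 0.0701 shift [-0.152 -1.536  0.01 ] turn [-0.002  0.001  0.001]
```

```bash

python3 -m pendant '[[[-0.02,-0.2,0,0,0,0],[-0.05,-0.5,0,0,0,0],[-0.08,-0.8,0,0,0,0],[-0.1,-1,0,0,0,0]]]' 0
python3 -m pendant '[[[-0.02,-0.25,0,0,0,-0.04],[-0.04,-0.42,0,0,0,-0.08],[-0.05,-0.53,0,0,0,-0.08],[-0.05,-0.53,0,0,0,-0.08],[-0.05,-0.53,0,0,0,-0.08]]]'
python3 wf.py white_flask_center .38 .213
python3 go.py .38 .2135 .087 -.188
```

```text
clock: 26.35
tool_pos: [0.4559, 0.1986, 0.2098]
ee_rot: [[0.268, 0.963, -0.007], [0.963, -0.268, -0.002], [-0.003, -0.006, -1.0]]
wrist_force: [0.3, -0.6, 0.5]
opening: 0.085
grip_force: 0.0
clock: 26.85
tool_pos: [0.3828, 0.2134, 0.2119]
ee_rot: [[0.187, 0.982, 0.001], [0.982, -0.187, -0.0], [-0.0, 0.001, -1.0]]
wrist_force: [0.9, 0.5, 0.8]
opening: 0.0856
grip_force: 0.0
white_flask_center 0.7 [280. 149. 347. 225.] -> [0.3803 0.2147] 1-IoU 0.064
at [0.3837 0.2134 0.2121] yaw -0.1885 clock 26.95 open 0.0857 shift [-0.005 -0.025  0.834] turn [ 0.001 -0.    -0.001]
```

```bash

python3 -m pendant '[[[0,-0.02,0.1,0,0,0],[0,-0.02,0.25,0,0,0],[0,-0.02,0.45,0,0,0],[0,-0.02,0.62,0,0,0],[0,-0.02,0.75,0,0,0],[0,-0.02,0.83,0,0,0],[0,-0.02,0.83,0,0,0],[0,-0.02,0.83,0,0,0]]]'
python3 -m pendant '[[[0,0,0,0,0,0],[0,0,0,0,0,0],[0,0,0,0,0,0],[0,0,0,0,0,0],[0,0,0,0,0,0],[0,0,0,0,0,0],[0,0,0,0,0,0],[0,0,0,0,0,0],[0,0,0,0,0,0],[0,0,0,0,0,0],[0,0,0,0,0,0]]]' 230
python3 go.py .38 .2135 .087 -.188
python3 -m pendant '[[[0,0,-0.06,0,0,0],[0,0,-0.16,0,0,0],[0,0,-0.3,0,0,0],[0,0,-0.45,0,0,0],[0,0,-0.6,0,0,0],[0,0,-0.7,0,0,0],[0,0,-0.75,0,0,0],[0,0,-0.75,0,0,0]]]'
python3 go.py .6186 -.1938 .20 -.188
```

```text
clock: 27.75
tool_pos: [0.3802, 0.2138, 0.0875]
ee_rot: [[0.187, 0.982, -0.0], [0.982, -0.187, -0.0], [-0.0, -0.0, -1.0]]
wrist_force: [0.4, -0.5, -0.1]
opening: 0.085
grip_force: 0.0
clock: 28.85
tool_pos: [0.3797, 0.2141, 0.0884]
ee_rot: [[0.186, 0.982, 0.002], [0.982, -0.186, 0.001], [0.001, 0.002, -1.0]]
wrist_force: [0.5, -0.5, 5.5]
opening: 0.0252
grip_force: 56.7
at [0.3797 0.2141 0.0884] yaw -0.1876 clock 28.85 open 0.0252 shift [-0.003  0.002  0.009] turn [ 0.001 -0.001  0.   ]
clock: 29.65
tool_pos: [0.3793, 0.214, 0.2011]
ee_rot: [[0.187, 0.982, 0.002], [0.982, -0.187, 0.001], [0.001, 0.002, -1.0]]
wrist_force: [-0.0, 0.4, -1.7]
opening: 0.0253
grip_force: 58.0
at [0.3793 0.214  0.2011] yaw -0.1877 clock 29.65 open 0.0253 shift [-2.373  2.074  0.008] turn [ 0.002 -0.001  0.   ]
```

```bash

python3 -m pendant '[[[-0.05,0.043,0,0,0,0],[-0.14,0.12,0,0,0,0],[-0.28,0.24,0,0,0,0],[-0.44,0.385,0,0,0,0],[-0.62,0.54,0,0,0,0],[-0.8,0.7,0,0,0,0]]]'
python3 -m pendant '[[[-0.18,0.16,0,0,0,0],[-0.36,0.315,0,0,0,0],[-0.54,0.47,0,0,0,0],[-0.72,0.63,0,0,0,0],[-0.8,0.7,0,0,0,0]]]'
python3 -m pendant '[[[-0.18,0.16,0,0,0,0],[-0.36,0.315,0,0,0,0],[-0.52,0.45,0,0,0,0],[-0.65,0.56,0,0,0,0],[-0.73,0.63,0,0,0,0],[-0.76,0.66,0,0,0,0],[-0.773,0.674,0,0,0,0],[-0.773,0.674,0,0,0,0],[-0.773,0.674,0,0,0,0]]]'
python3 go.py .6186 -.1938 .0934 -.188
python3 -c "
from h import *
im=get_image('wrist');cv2.imwrite('pics/w5.png',im[...,::-1])"
```

```text
clock: 30.25
tool_pos: [0.4594, 0.0745, 0.1988]
ee_rot: [[0.186, 0.983, -0.003], [0.983, -0.186, -0.0], [-0.001, -0.003, -1.0]]
wrist_force: [1.0, 0.5, -1.6]
opening: 0.0254
grip_force: 58.1
clock: 30.75
tool_pos: [0.5417, -0.0647, 0.1987]
ee_rot: [[0.189, 0.982, -0.001], [0.982, -0.189, -0.001], [-0.001, -0.001, -1.0]]
wrist_force: [0.1, -0.6, -2.8]
opening: 0.0255
grip_force: 58.1
clock: 31.65
tool_pos: [0.6176, -0.1927, 0.2001]
ee_rot: [[0.186, 0.983, -0.001], [0.983, -0.186, 0.001], [0.001, -0.001, -1.0]]
wrist_force: [0.6, -0.1, -2.4]
opening: 0.0252
grip_force: 58.2
at [ 0.6176 -0.1927  0.2001] yaw -0.1868 clock 31.65 open 0.0252 shift [-0.006  0.009  0.711] turn [-0.001 -0.001  0.001]
```

View pics/w5.png

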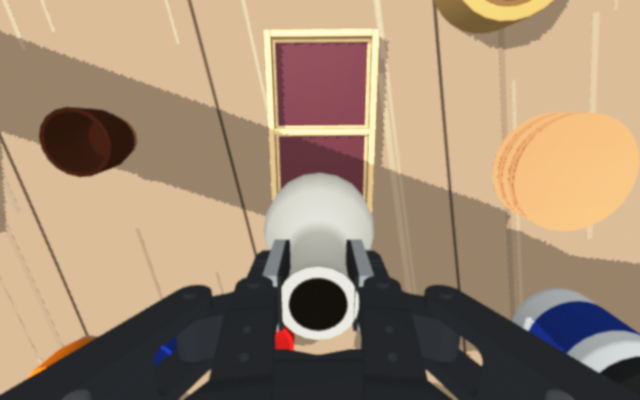

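The white flask hangs upright over the large cell. I lower it.

```bash

python3 -m pendant '[[[-0.005,0.008,0.06,0,0,0],[-0.005,0.008,0.18,0,0,0],[-0.005,0.008,0.32,0,0,0],[-0.005,0.008,0.46,0,0,0],[-0.005,0.008,0.57,0,0,0],[-0.005,0.008,0.64,0,0,0],[-0.005,0.008,0.67,0,0,0],[-0.005,0.008,0.68,0,0,0],[-0.005,0.008,0.69,0,0,0],[-0.005,0.008,0.70,0,0,0],[-0.005,0.008,0.71,0,0,0],[-0.005,0.008,0.71,0,0,0],[-0.005,0.008,0.71,0,0,0]]]'
python3 -m pendant '[[[0,0,0.007,0,0,0],[0,0,0.007,0,0,0],[0,0,0.007,0,0,0]]]'

```

```text
clock: 33.0
tool_pos: [0.6194, -0.1949, 0.0939]
ee_rot: [[0.187, 0.982, 0.0], [0.982, -0.187, -0.0], [-0.0, 0.0, -1.0]]
wrist_force: [-0.2, -0.2, -1.3]
opening: 0.0252
grip_force: 58.2
clock: 33.3
tool_pos: [0.6199, -0.1952, 0.0934]
ee_rot: [[0.187, 0.982, 0.002], [0.982, -0.187, -0.001], [-0.0, 0.002, -1.0]]
wrist_force: [-0.3, -0.6, 4.0]
opening: 0.0256
grip_force: 57.7
```

```bash

python3 -m pendant '[[[0,0,0,0,0,0],[0,0,0,0,0,0],[0,0,0,0,0,0],[0,0,0,0,0,0],[0,0,0,0,0,0],[0,0,0,0,0,0]]]' 45
python3 -m pendant '[[[0,0,-0.05,0,0,0],[0,0,-0.15,0,0,0],[0,0,-0.35,0,0,0],[0,0,-0.6,0,0,0],[0,0,-0.78,0,0,0],[0,0,-0.8,0,0,0],[0,0,-0.8,0,0,0]]]'
python3 wf.py white_flask_center .619 -.194
python3 go.py .4352 -.121 .19 -.188
```

```text
clock: 33.9
tool_pos: [0.6192, -0.1949, 0.0925]
ee_rot: [[0.187, 0.982, -0.0], [0.982, -0.187, 0.0], [0.0, -0.0, -1.0]]
wrist_force: [0.1, 0.1, -0.7]
opening: 0.0705
grip_force: 0.0
clock: 34.6
tool_pos: [0.6198, -0.195, 0.214]
ee_rot: [[0.187, 0.982, 0.002], [0.982, -0.187, -0.001], [-0.0, 0.003, -1.0]]
wrist_force: [0.6, 0.2, -0.0]
opening: 0.0703
grip_force: 0.0
white_flask_center 0.85 [283. 151. 352. 229.] -> [ 0.6185 -0.1957] 1-IoU 0.029
at [ 0.6184 -0.1945  0.2114] yaw -0.1877 clock 34.7 open 0.0703 shift [ 0.254 -1.291  0.146] turn [-0.002 -0.     0.   ]
```

```bash

python3 -m pendant '[[[0.04,-0.2,0,0,0,0],[0.1,-0.5,0,0,0,0],[0.16,-0.8,0,0,0,0],[0.2,-1,0,0,0,0]]]' 0
python3 -m pendant '[[[0.03,-0.15,0.07,0,0,0],[0.05,-0.26,0.14,0,0,0],[0.054,-0.29,0.146,0,0,0],[0.054,-0.29,0.146,0,0,0],[0.054,-0.29,0.146,0,0,0]]]'
python3 wf.py brown_cup_center .435 -.121
python3 go.py .435 -.121 .034 -.188
```

```text
clock: 35.1
tool_pos: [0.4728, -0.1355, 0.2102]
ee_rot: [[0.187, 0.982, -0.007], [0.982, -0.186, 0.003], [0.001, -0.007, -1.0]]
wrist_force: [0.3, -0.6, -0.5]
opening: 0.0855
grip_force: 0.0
clock: 35.6
tool_pos: [0.4375, -0.1218, 0.1907]
ee_rot: [[0.187, 0.982, 0.001], [0.982, -0.187, -0.0], [-0.0, 0.001, -1.0]]
wrist_force: [-0.0, 0.2, 0.6]
opening: 0.0854
grip_force: 0.0
brown_cup_center 0.64 [278. 152. 348. 222.] -> [ 0.4348 -0.1181] 1-IoU 0.065
at [ 0.4379 -0.122   0.191 ] yaw -0.1878 clock 35.7 open 0.0853 shift [ 0.003 -0.021  1.047] turn [0.001 0.    0.   ]
```

```bash

python3 -m pendant '[[[0.015,-0.02,0.2,0,0,0],[0.015,-0.02,0.45,0,0,0],[0.015,-0.02,0.7,0,0,0],[0.015,-0.02,0.85,0,0,0],[0.015,-0.02,0.95,0,0,0],[0.015,-0.02,1,0,0,0],[0.015,-0.02,1,0,0,0]]]'
python3 -m pendant '[[[0,0,0.04,0,0,0],[0,0,0.047,0,0,0],[0,0,0.047,0,0,0]]]'
python3 -m pendant '[[[0,0,0,0,0,0],[0,0,0,0,0,0],[0,0,0,0,0,0],[0,0,0,0,0,0],[0,0,0,0,0,0],[0,0,0,0,0,0],[0,0,0,0,0,0]]]' 140
python3 -m pendant '[[[0,0,-0.1,0,0,0],[0,0,-0.25,0,0,0],[0,0,-0.45,0,0,0],[0,0,-0.6,0,0,0],[0,0,-0.6,0,0,0],[0,0,-0.6,0,0,0]]]'
python3 go.py .6351 -.1074 .124 -.188
```

```text
clock: 36.4
tool_pos: [0.4341, -0.1187, 0.0399]
ee_rot: [[0.187, 0.982, -0.001], [0.982, -0.187, 0.0], [0.0, -0.001, -1.0]]
wrist_force: [-0.6, -0.4, 0.0]
opening: 0.0852
grip_force: 0.0
clock: 36.7
tool_pos: [0.4342, -0.1187, 0.0341]
ee_rot: [[0.187, 0.982, 0.001], [0.982, -0.187, -0.0], [-0.0, 0.001, -1.0]]
wrist_force: [0.7, -1.0, -1.1]
opening: 0.0856
grip_force: 0.0
clock: 37.4
tool_pos: [0.4341, -0.1187, 0.0344]
ee_rot: [[0.187, 0.982, 0.001], [0.982, -0.187, -0.0], [-0.0, 0.001, -1.0]]
wrist_force: [-1.2, -0.6, 6.6]
opening: 0.0533
grip_force: 61.5
clock: 38.0
tool_pos: [0.4337, -0.1186, 0.1238]
ee_rot: [[0.187, 0.982, 0.001], [0.982, -0.187, -0.0], [-0.0, 0.001, -1.0]]
wrist_force: [-0.6, 0.9, -0.9]
opening: 0.0529
grip_force: 63.3
at [ 0.4337 -0.1186  0.1238] yaw -0.1876 clock 38.0 open 0.0529 shift [ 0.323  1.305 -0.   ] turn [0.001 0.    0.   ]
```

```bash

python3 -m pendant '[[[0.02,0.08,0,0,0,0],[0.06,0.24,0,0,0,0],[0.11,0.43,0,0,0,0],[0.16,0.63,0,0,0,0],[0.2,0.82,0,0,0,0],[0.25,1,0,0,0,0]]]'
python3 -m pendant '[[[0.04,0.16,0,0,0,0],[0.06,0.25,0,0,0,0],[0.075,0.3,0,0,0,0],[0.075,0.3,0,0,0,0],[0.075,0.3,0,0,0,0]]]'
python3 -m pendant '[[[0,0,0.1,0,0,0],[0,0,0.25,0,0,0],[0,0,0.38,0,0,0],[0,0,0.46,0,0,0],[0,0,0.5,0,0,0],[0,0,0.52,0,0,0],[0,0,0.52,0,0,0]]]'
python3 go.py .6351 -.1074 .0394 -.188
```

```text
clock: 38.6
tool_pos: [0.5896, -0.1094, 0.1215]
ee_rot: [[0.187, 0.982, -0.002], [0.982, -0.187, 0.001], [0.0, -0.002, -1.0]]
wrist_force: [0.3, -0.6, -1.5]
opening: 0.0533
grip_force: 63.2
clock: 39.1
tool_pos: [0.6334, -0.1068, 0.1224]
ee_rot: [[0.187, 0.982, -0.003], [0.982, -0.187, 0.001], [0.0, -0.003, -1.0]]
wrist_force: [-0.1, 0.2, -2.2]
opening: 0.0535
grip_force: 63.2
clock: 39.8
tool_pos: [0.6345, -0.1072, 0.0459]
ee_rot: [[0.187, 0.982, 0.0], [0.982, -0.187, -0.0], [-0.0, 0.0, -1.0]]
wrist_force: [-0.9, 0.7, -1.3]
opening: 0.0539
grip_force: 63.2
at [ 0.6345 -0.1072  0.0459] yaw -0.1878 clock 39.8 open 0.0539 shift [-0.001  0.004  0.043] turn [0. 0. 0.]
```

```bash

python3 -m pendant '[[[0,0,0.015,0,0,0],[0,0,0.025,0,0,0],[0,0,0.035,0,0,0],[0,0,0.042,0,0,0],[0,0,0.047,0,0,0],[0,0,0.047,0,0,0]]]'

```

```text
clock: 40.4
tool_pos: [0.6347, -0.107, 0.0395]
ee_rot: [[0.187, 0.982, 0.001], [0.982, -0.187, -0.0], [0.0, 0.001, -1.0]]
wrist_force: [-1.7, 0.6, 4.1]
opening: 0.0534
grip_force: 63.6
```

Contact with the cell floor. I release, retreat and check everything from above.

```bash

python3 -m pendant '[[[0,0,0,0,0,0],[0,0,0,0,0,0],[0,0,0,0,0,0],[0,0,0,0,0,0]]]' 45
python3 -m pendant '[[[0,0,-0.05,0,0,0],[0,0,-0.15,0,0,0],[0,0,-0.35,0,0,0],[0,0,-0.6,0,0,0],[0,0,-0.8,0,0,0],[0,0,-0.95,0,0,0],[0,0,-1,0,0,0],[0,0,-1,0,0,0]]]'
python3 wf.py brown_cup_center .635 -.107
python3 -m pendant '[[[0,-0.2,-0.1,0,0,0],[0,-0.5,-0.2,0,0,0],[0,-0.8,-0.3,0,0,0],[0,-1,-0.3,0,0,0],[0,-1,-0.3,0,0,0]]]'
python3 -m pendant '[[[0,-0.2,0,0,0,0],[0,-0.5,0,0,0,0],[0,-0.55,0,0,0,0],[0,-0.55,0,0,0,0]]]'
python3 - <<'E'
from h import *
im=get_image('top');c=cv2.resize(im[100:280,150:450],None,fx=2.6,fy=2.6,interpolation=cv2.INTER_CUBIC)
im=get_image('side');d=cv2.resize(im[70:350,220:420],None,fx=2,fy=2)
cv2.imwrite('pics/fin_t.png',c[...,::-1]);cv2.imwrite('pics/fin_s.png',d[...,::-1])
E
```

```text
clock: 40.8
tool_pos: [0.6345, -0.1071, 0.0384]
ee_rot: [[0.187, 0.982, -0.0], [0.982, -0.187, 0.0], [-0.0, -0.0, -1.0]]
wrist_force: [-0.0, -0.9, -0.5]
opening: 0.0703
grip_force: 0.0
clock: 41.6
tool_pos: [0.6352, -0.1072, 0.1902]
ee_rot: [[0.187, 0.982, 0.003], [0.982, -0.187, -0.001], [-0.0, 0.003, -1.0]]
wrist_force: [0.4, 0.3, 0.4]
opening: 0.0702
grip_force: 0.0
brown_cup_center 0.81 [283. 158. 351. 226.] -> [ 0.6334 -0.107 ] 1-IoU 0.032
clock: 42.2
tool_pos: [0.4812, -0.0776, 0.232]
ee_rot: [[0.187, 0.982, -0.007], [0.982, -0.187, 0.002], [0.0, -0.007, -1.0]]
wrist_force: [0.6, -0.3, 0.2]
opening: 0.0705
grip_force: 0.0
clock: 42.6
tool_pos: [0.4044, -0.0633, 0.2325]
ee_rot: [[0.187, 0.982, -0.002], [0.982, -0.187, 0.001], [0.0, -0.003, -1.0]]
wrist_force: [0.2, 0.1, 1.1]
opening: 0.0707
grip_force: 0.0
```

View pics/fin_t.png

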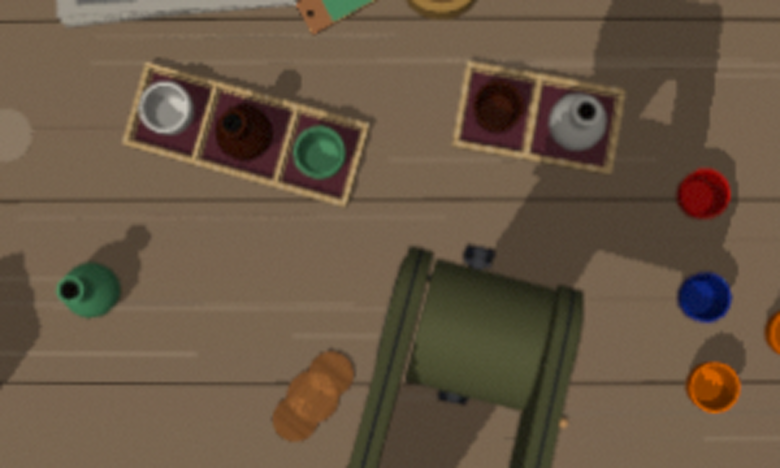

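View pics/fin_s.png

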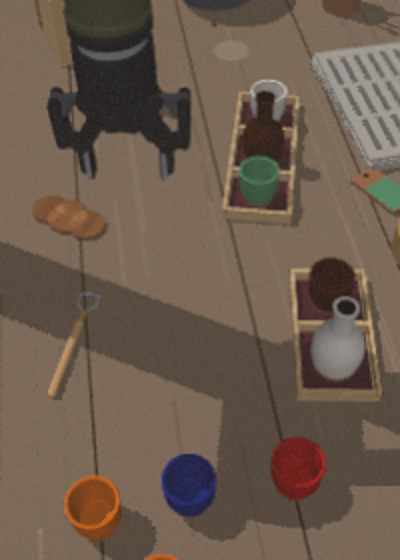

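All five pieces stand upright and centred in their cells, and the green flask (90,290) and blue cup (705,297) have not moved. I hand the job in.

```bash
python3 -c "
from bench import bot
print(bot.job_done())"
```

```text
the job is handed in; nothing more can be done
None
```

I packed both sake sets into their boxes and handed the job in at about 43 s. The last images show all five pieces upright and centred in their cells, and the green flask and blue cup untouched, but the hand-in returned no verdict.

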